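Shift the packing-bench control lever from the lift leg into third slot

TASK

The ball-topped lever of the control desk has been left standing in the left-hand leg of its H-shaped gate, the pallet lift's. To send the packed cartons off on the roller conveyor, push the lever with the fingertips, without taking hold of the ball: along the left leg to the cross slot, across to the right, then forward, away from the robot's side of the desk, fully home in the third slot (front right). Do not let it run into the back right slot, which reverses the conveyor, do not press the desk's stop button, leave the bottle, tape gun and tape roll alone, and finish with the lever left there by itself.

Things in the scene. Friction and masses are not known exactly. Their poses are not given: they have to be found in the camera images.
- desk: Fixed grey steel control desk, 200 mm deep (x) by 290 wide (y), flat deck 112 mm above the table. Origin on the table straight under the lever's pivot; x = forward (away from the robot's side), y = left, z up; turned up to 26 deg. In its frame the box spans x -100..100, y -190..100 mm. Button, key switch and two lamps on the right part of the deck are all lower than 155 mm above the table.
- gate_center (a point): Centre of the H on top of the steel gate plate (112 x 112 mm), 118 mm above the table, axes as the desk's. The H: left and right legs along x, centres 33.5 mm apart, 15.5 wide, reaching 28 mm forward and back; cross slot along y between them, 14 wide. The webs between the legs end in round noses. Slots: first front left, second back left, third front right, fourth back right.
- pivot (a point): The lever's universal-joint pivot, inside the desk: on its z axis, 70 mm above the table, axes as the desk's. With f = lever_fwd and s = lever_side, the ball's centre lies from here at (135 cos s sin f, -135 sin s, 135 cos s cos f) mm along the desk's axes: it is 205 mm above the table when upright, about 184 mm at the end of a slot.
- knob: Black plastic ball, 40 mm across, on top of the lever's 10 mm steel stem (about 65 mm of bare stem shows between gate and ball). Origin at the ball's centre, which is 135 mm from the pivot; z axis along the stem, away from the pivot.
- lever_fwd (a joint): Forward swing of the lever, rad: 0 in the cross slot, +0.44 at the front stop, -0.44 at the back stop (ball about 54 mm forward or back). Friction holds it wherever it is left (no spring): 5 to 6 N at the ball moves it. It can change legs only within about 0.05 rad of 0; from up to about 0.1 the rounded noses guide it in.
- lever_side (a joint): Sideways swing of the lever, rad: -0.36 at the left stop (left leg), +0.36 at the right stop (right leg), ball about 47 mm left or right of the middle. Clear of the cross slot the leg's inner wall stops it about 0.1 rad further in. Same friction.
- stop_button (a joint): Mushroom-head stop button, 38 mm across, on the near right part of the deck, in the desk's frame at x -55, y -135 mm, its top lower than 155 mm above the table: 0 up, 0.006 m pressed in.
- bottle: Bystander: dark glass wine bottle, standing, 74 mm across, 295 mm tall, origin at the centre of its foot.
- tape_gun: Bystander: red hand-held packing-tape gun lying on its side, about 180 by 200 mm, 57 mm tall, origin on the table under its roll's centre.
- tape_roll: Bystander: spare roll of brown packing tape lying flat, 100 mm across, 48 mm tall, origin at the centre of its underside.

How it is judged:
By the outcome, as a careful person would: the job done as asked, in the order asked, and still so for the second after the job is handed in, with the robot touching nothing.
It also fails if it takes over 59 s, if anything falls off the work surface, if the arm or the gripper's body presses on something with over 40 N, if the wrist force passes 120 N, or if a joint passes its speed limit or range.

ROBOT

A 6-joint arm with a two-finger parallel gripper is mounted at the origin on the work surface. World frame = base frame: x ahead of the robot, y to its left, z up, the work surface at z = 0. Lengths are in m, angles in degrees, forces in N, time in s.
With the tool pointing down it reaches from about 0.375 to 0.9 m from the base axis. Payload 3.1 kg.
Tool frame: the origin (TCP) lies on the centre line of the jaws, within the pads' length; the fingertips stand 14 mm ahead of it and the grasp point (between the pads) lies 5 mm behind it (bot.tips_ahead is the distance from the TCP to the fingertips, in m); z points along the fingers, y is the line along which they close (so a half turn about z gives the same grasp; the last joint's range is limited). The gripper opens to 87 mm and grips with 3 to 60 N. Pads are 19 mm wide; open, the fingers measure 117 mm over their backs; the gripper's body (75 mm by 190 mm) begins 51 mm behind the grasp point.
Start: joints at [-79.441, 30.224, 82.088, -0, 67.689, -10.227], TCP at [0.222, -0.584, 0.237] pointing down, gripper open.
Joint ranges: [-176.69, 176.69], [-43.24, 126.21], [12.49, 139.97], [-82, 262], [0, 151.66], [-163.58, 163.58]. Speed limits (degrees/s): [159.86, 159.86, 180, 180, 180, 180].

INTERFACE

Orientations are given as a 3x3 rotation matrix whose columns are the frame's x, y, z axes.
In Python, from rig import bot gives the robot as it stands.
- The arm moves only by the tool play_rows, never from a script. Its argument "moves" is a list that holds one entry, the list of rows, each a list of 6 numbers: the shift along the tool's x, y, z in mm, then the turn, a rotation vector about the tool's x, y, z in rad. A call has 1 to 5 rows; each row shifts and turns the commanded pose from where the row before left it, along the tool's axes as they then stand; what a row does not reach is not made up. A row lasts 1/10 s, in which the tool goes at most 50 mm and 8.59 degrees, less where a joint would pass 70% of its speed; a pose out of reach is approached as far as the arm can. A call with a gripper value outside its range is refused whole. "fingers" is the opening, from -1 (shut) to 1 (fully open), set as the call begins (left out, the last holds). The fingers move at their own pace and stop on an object; the grip force is fixed at half the most. Time passes only in rows, so rows that do not move let the fingers close. It gives the time, the measured TCP pose, the force, the opening and the grip force at its end, in the units of the state.
- bot.read_state(): the state, without advancing time (a new reading comes with each control period).
- bot.capture(name): name is "scene" or "top" or "wrist"; returns a dict with "image" (420x560x3 uint8, blue, green, red), "fx", "fy", "cx", "cy" (pixels), "R" (3x3) and "t" (3): a world point X has camera coordinates R X + t. Camera axes: x right, y down, z forward; pixel columns grow to the right and rows downward; lengths in m; the calibration is good to about 2 mm. The wrist camera is an equidistant fisheye: a pixel r from the principal point sees the ray r / f radians off the axis. A picture is of the moment at which its call begins. There is no depth.
- bot.hand_in(): hands the job in; it is judged then, once.
Trained networks look in a picture, given as the dict that the camera call returned (one of the last four; its "shot" number tells which), for a name from the list of things; names that differ only in an ending like _2 or _b are one class to them, and where a whole thing is asked for, a point or a joint stands for the part that bears it (a point fixed in the world has none). Each returns a list of dicts, best first, with "confidence" (0 to 1); they miss things now and then, are a little off and sometimes report something else, mostly with a low value. They report only what shows in the picture. A call takes as long as a camera call.
- bot.search_frame(picture, query): "centre" ([column, row] in pixels, amid what is visible of it).
- bot.silhouettes(picture, query): "pixels" (420x560 bool, what is visible of it) and "centre" ([column, row] in pixels, amid what is visible of it).
- bot.pinpoint(picture, query): "centre" ([column, row] in pixels: a listed point, or the origin of a listed thing).
The state is a dict: "time_s": time; "joint_positions": joint angles; "qvel": joint speeds; "tau": joint torques, N m; "position": TCP position; "tcp_rot": TCP orientation; "force": force on the tool from outside, world axes, zero at the start; "moment": the same for the moment, N m; "opening": opening from 0.0 (shut) to 1.0 (fully open); "grasp_force": force on a finger pad.
Only numpy, scipy, OpenCV 4.12 (cv2) and the standard library are available. Lean on these libraries where they do the work, as an engineer would, in place of code of your own. Each camera call takes 0.05 s, during which the arm holds its last target. There are 200 camera calls.

## Working session

There is one attempt and no reset: what is moved stays moved. The work goes in short steps, Python scripts to look and compute and a tool call to move; the robot and the scene stay as the last step left them, time stands still between calls to the robot, and variables do not carry over. Pictures are saved under pics/ and viewed, at most 10 in all, crops included, and the job is handed in when it is done.

Besides the shell and the picture viewer there is one more tool, called as name(argument=value, ...) on one line, values as JSON. play_rows: Moves the arm, as the interface text tells. Its arguments: {"type":"object","properties":{"moves":{"type":"array","items":{"type":"array","items":{"type":"array","items":{"type":"number"}}}},"fingers":{"type":"number"}},"required":["moves"]}

```bash
mkdir -p pics; cat > h.py <<'E'
import numpy as np, cv2
from rig import bot
def ray(p,uv):
    d=np.array([(uv[0]-p['cx'])/p['fx'],(uv[1]-p['cy'])/p['fy'],1.0])
    R=np.array(p['R']);t=np.array(p['t'])
    return -R.T@t, R.T@d
def atz(p,uv,z):
    o,d=ray(p,uv); return o+d*(z-o[2])/d[2]
def tri(a,ua,b,ub):
    (o1,d1),(o2,d2)=ray(a,ua),ray(b,ub)
    s=np.linalg.lstsq(np.c_[d1,-d2],o2-o1,rcond=None)[0]
    x,y=o1+s[0]*d1,o2+s[1]*d2
    return (x+y)/2,np.linalg.norm(x-y)
def proj(p,X):
    c=np.array(p['R'])@X+np.array(p['t']); return np.array([p['fx']*c[0]/c[2]+p['cx'],p['fy']*c[1]/c[2]+p['cy']])
E
python3 - <<'E'
from h import *
s=bot.capture('scene');t=bot.capture('top')
cv2.imwrite('pics/s.png',s['image']);cv2.imwrite('pics/t.png',t['image'])
np.set_printoptions(precision=4,suppress=True)
for q in ['desk','gate_center','pivot','knob','stop_button','bottle','tape_gun','tape_roll']:
    for n,p in(('s',s),('t',t)):
        r=bot.pinpoint(p,q)
        print(q,n,[(np.round(x['centre'],1),round(x['confidence'],2)) for x in r[:2]])
    a,b=bot.pinpoint(s,q),bot.pinpoint(t,q)
    if a and b: print(q,tri(s,a[0]['centre'],t,b[0]['centre']))
E
```

```text
desk s [(array([282.4, 251. ]), 0.98), (array([281.8, 236.8]), 0.28)]
desk t [(array([280. , 216.5]), 0.9), (array([281.4, 209.9]), 0.4)]
desk (array([0.5266, 0.0289, 0.004 ]), np.float64(0.005715529182964994))
gate_center s [(array([284.6, 222.4]), 0.96)]
gate_center t [(array([284.3, 213.4]), 0.85), (array([401.3, 257.1]), 0.3)]
gate_center (array([0.5348, 0.0179, 0.1192]), np.float64(0.00645877118209029))
pivot s [(array([285. , 238.1]), 0.7)]
pivot t [(array([283.3, 216. ]), 0.7)]
pivot (array([0.5312, 0.0231, 0.0584]), np.float64(0.008800927298641457))
knob s [(array([291.1, 195.3]), 0.65)]
knob t [(array([265.9, 206.8]), 0.57), (array([280.8, 212.6]), 0.22)]
knob (array([0.5406, 0.052 , 0.195 ]), np.float64(0.014560880659491493))Traceback (most recent call last):
  File "<stdin>", line 7, in <module>
ValueError: it knows: bottle, desk, gate_center, knob, pivot, tape_gun, tape_roll
```

View pics/s.png

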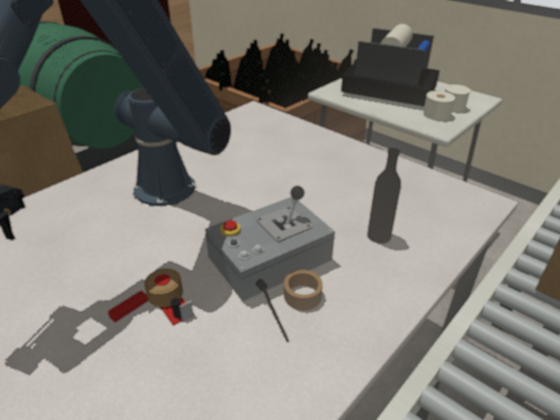

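View pics/t.png

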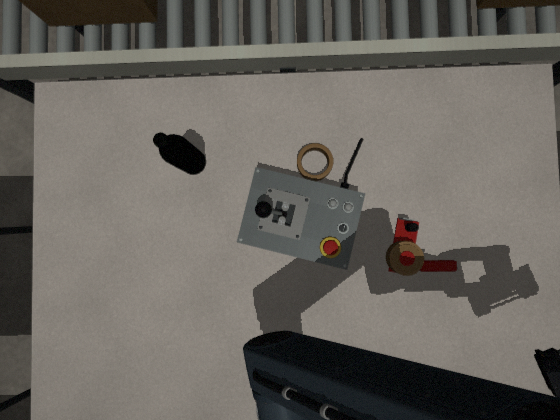

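The scene view shows the ball at about (297,192) and the bottle at (384,200). The top view shows the ball at (263,210), the desk corners at (258,164), (365,187), (348,269) and (238,242), and the red button at (330,247). Next I fit the desk pose and the lever angles.

```bash
cat > fit.py <<'E'
from h import *
from scipy.optimize import least_squares
np.set_printoptions(precision=4,suppress=True)
s=bot.capture('scene');t=bot.capture('top')
m=bot.silhouettes(t,'desk')[0]['pixels'].astype(np.uint8)
k=[bot.silhouettes(p,'knob') for p in(s,t)]
for p,r,n in((s,k[0],'s'),(t,k[1],'t')):
    for x in r[:2]: print('knob',n,x['centre'],round(x['confidence'],2),x['pixels'].sum(),np.round(cv2.minEnclosingCircle(np.argwhere(x['pixels'])[:,::-1].astype(np.float32)),1) if 0 else '')
cor=np.array([(258,164),(365,187),(348,269),(238,242)],float)
g=cv2.cvtColor(t['image'],cv2.COLOR_BGR2GRAY)
W=np.array([atz(t,c,.112)[:2] for c in cor]);D=np.array([(.1,.1),(.1,-.19),(-.1,-.19),(-.1,.1)])
def rot(a): return np.array([[np.cos(a),-np.sin(a)],[np.sin(a),np.cos(a)]])
f=least_squares(lambda v:((rot(v[2])@D.T).T+v[:2]-W).ravel(),[.53,.02,0])
print('desk',f.x,np.degrees(f.x[2]),f.fun.reshape(-1,2))
O=f.x[:2];R=rot(f.x[2])
def ball(a,b): 
    d=.135*np.array([np.cos(b)*np.sin(a),-np.sin(b),np.cos(b)*np.cos(a)]); return np.r_[O+R@d[:2],.07+d[2]]
us,ut=np.array([297.,192]),np.array([263.,210])
print('tri',tri(s,us,t,ut))
l=least_squares(lambda v:np.r_[proj(s,ball(*v))-us,proj(t,ball(*v))-ut],[0,-.3])
print('fwd,side',l.x,l.fun,ball(*l.x))
for q in['bottle','tape_roll']:
    a,b=bot.pinpoint(s,q),bot.pinpoint(t,q); print(q,[tri(s,a[0]['centre'],t,b[0]['centre'])] if a and b else 0)
for n,p in(('s',s),('t',t)): 
    c=(us if n=='s' else ut).astype(int); 
    cv2.imwrite(f'pics/{n}c.png',cv2.resize(p['image'][c[1]-45:c[1]+75,c[0]-60:c[0]+100],None,fx=4.9,fy=4.9,interpolation=cv2.INTER_CUBIC))
E
python3 fit.py; cat > /dev/null; python3 -c "
import cv2,numpy as np
a=cv2.imread('pics/sc.png');b=cv2.imread('pics/tc.png')
cv2.imwrite('pics/both.png',cv2.resize(np.hstack([a,b]),(800,300)))"
```

```text
knob s [285.0, 225.1] 0.65 890 
knob s [293.1, 195.6] 0.55 165 
knob t [263.3, 208.7] 0.46 227 
desk [ 0.5381  0.0145 -0.2511] -14.389773857689738 [[-0.0023  0.0055]
 [-0.0074 -0.0027]
 [ 0.0058 -0.0028]
 [ 0.0039 -0.0001]]
tri (array([0.5393, 0.0647, 0.1978]), np.float64(0.0025054004479552134))
fwd,side [-0.0942 -0.372 ] [-0.5657  0.7332 -0.3866 -0.1276] [0.5389 0.065  0.1952]
bottle [(array([0.6886, 0.2799, 0.0087]), np.float64(0.006354889549337961))]
tape_roll [(array([ 0.6777, -0.0735,  0.0053]), np.float64(0.005955958971625443))]
```

View pics/both.png

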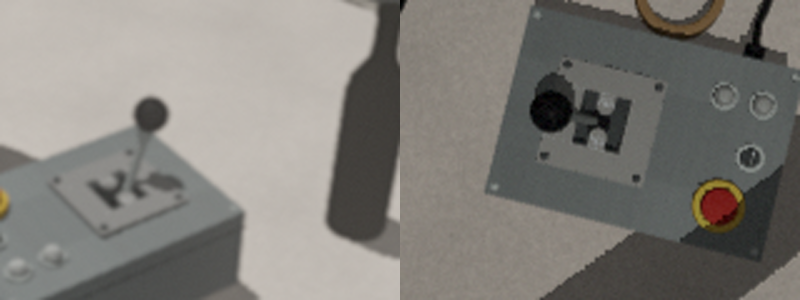

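The lever stands in the left leg, slightly back of the cross slot: fwd is about -0.09 and side about -0.36. I'll push with the fingers part open, so the ball nests between their edges without being held. Next I work out the tool-frame moves.

```bash
cat > go.py <<'E'
# usage: go.py desk_x desk_y z(mm, TCP) heading(deg in desk frame of tool x, mod 180)
import sys
from h import *
from scipy.spatial.transform import Rotation as Ro
O=np.array([537,16.]);YAW=-14.4
def R2(a): a=np.radians(a);return np.array([[np.cos(a),-np.sin(a)],[np.sin(a),np.cos(a)]])
np.set_printoptions(precision=3,suppress=True)
S=bot.read_state();T=np.array(S['tcp_rot']);P=np.array(S['position'])*1000
print('t',S['time_s'],'F',np.array(S['force']),'desk pos',R2(-YAW)@(P[:2]-O),P[2],'toolx heading desk',np.degrees(np.arctan2(T[1,0],T[0,0]))-YAW,'zaxis',T[:,2],'j6',S['joint_positions'][5])
if len(sys.argv)>3:
    x,y,z,h=map(float,sys.argv[1:5])
    w=np.r_[O+R2(YAW)@[x,y],z]
    cur=np.degrees(np.arctan2(T[1,0],T[0,0]))
    d=(h+YAW-cur+90)%180-90
    print('world target',w,'shift tool mm',T.T@(w-P),'turn about tool z rad',-np.radians(d),'rows',np.linalg.norm(w-P)/50,abs(d)/8.59)
E
python3 go.py -58 48 300 0; python3 go.py -58 48 300 90
```

```text
t 1.35 F [-0.437  1.243  0.164] desk pos [-155.986 -659.785] 236.55061075712828 toolx heading desk 35.18852504570873 zaxis [-0.  0. -1.] j6 -10.227212710474202
world target [492.759  76.916 300.   ] shift tool mm [ 487.953 -521.98   -63.445] turn about tool z rad 0.6141556209681055 rows 14.34693305648173 4.096452275402646
t 1.35 F [-0.437  1.243  0.164] desk pos [-155.986 -659.785] 236.55061075712828 toolx heading desk 35.18852504570873 zaxis [-0.  0. -1.] j6 -10.227212710474202
world target [492.759  76.916 300.   ] shift tool mm [ 487.953 -521.98   -63.445] turn about tool z rad -0.9566407058267911 rows 14.34693305648173 6.380846909696307
```

play_rows(fingers=-0.45, moves=[[[25,-26,-25,0,0,0],[33,-35,-10,0,0,0],[33,-35,-10,0,0,0],[33,-35,-10,0,0,0],[33,-35,-8,0,0,0]]])

```text
time_s: 1.85
position: [0.3102, -0.3718, 0.3002]
tcp_rot: [[0.935, 0.354, 0.001], [0.354, -0.935, -0.001], [0.0, 0.001, -1.0]]
force: [0.5, -0.2, 0.4]
opening: 0.633
grasp_force: 0.0
```

play_rows(moves=[[[33,-35,0,0,0,0],[33,-35,0,0,0,0],[33,-35,0,0,0,0],[33,-35,0,0,0,0],[33,-35,0,0,0,0]]])

```text
time_s: 2.35
position: [0.4023, -0.1495, 0.2999]
tcp_rot: [[0.935, 0.354, 0.001], [0.354, -0.935, -0.001], [0.001, 0.001, -1.0]]
force: [1.1, -0.3, 0.5]
opening: 0.287
grasp_force: 0.0
```

play_rows(moves=[[[33,-35,0,0,0,0],[33,-35,0,0,0,0],[33,-36,0,0,0,0],[33,-36,0,0,0,0],[31,-39,0,0,0,0]]])

```text
time_s: 2.85
position: [0.4909, 0.0778, 0.2999]
tcp_rot: [[0.935, 0.355, 0.001], [0.355, -0.935, -0.0], [0.001, 0.001, -1.0]]
force: [0.8, -0.9, 0.3]
opening: 0.275
grasp_force: 0.0
```

play_rows(moves=[[[0,0,0,0,0,0.145],[0,0,0,0,0,0.145],[0,0,0,0,0,0.145],[0,0,0,0,0,0.145],[0,0,0,0,0,0.034]]])

```text
time_s: 3.35
position: [0.49, 0.076, 0.2996]
tcp_rot: [[0.968, -0.251, 0.0], [-0.251, -0.968, -0.0], [0.0, -0.0, -1.0]]
force: [0.3, 0.7, -0.1]
opening: 0.276
grasp_force: 0.0
```

```bash
python3 go.py -58 48 300 0; python3 - <<'E'
from h import *
w=bot.capture('wrist');s=bot.capture('scene')
print(w['fx'],w['cx'],w['cy'],bot.read_state()['opening'])
c=s['image'][130:280,200:400]
cv2.imwrite('pics/w1.png',np.hstack([cv2.resize(w['image'],(400,300)),cv2.resize(c,(400,300))]))
E
```

```text
t 3.35 F [ 0.275  0.731 -0.121] desk pos [-60.464  46.451] 299.6440832452387 toolx heading desk -0.1588031877062992 zaxis [ 0. -0. -1.] j6 100.44265821259992
world target [492.759  76.916 300.   ] shift tool mm [ 2.46  -1.556 -0.355] turn about tool z rad -0.0027716384881374717 rows 0.0586544208454216 0.018486983434958956
325.19226210127806 278.8984473390546 203.6934721135223 0.27610243180607075
```

View pics/w1.png

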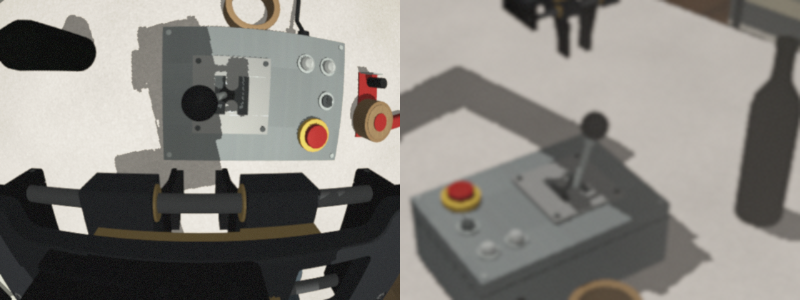

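The wrist view is clear: ball at about (279,144) px, plate screws centred at about (323,132) px, and the desk edges square with the tool. I'll check both points with the fisheye model.

```bash
cat >> h.py <<'E'
def fray(p,uv):
    v=np.array([uv[0]-p['cx'],uv[1]-p['cy']]);r=np.linalg.norm(v);a=r/p['fx']
    d=np.r_[v/max(r,1e-9)*np.sin(a),np.cos(a)];R=np.array(p['R']);return -R.T@np.array(p['t']),R.T@d
def fatz(p,uv,z):
    o,d=fray(p,uv);return o+d*(z-o[2])/d[2]
def look(name=None):
    """ball centre in the wrist view, dark round blob by Hough"""
    w=bot.capture('wrist')
    if name: cv2.imwrite(name,w['image'])
    return w
E
python3 - <<'E'
from h import *
w=look()
O=np.array([.537,.016]);a=np.radians(-14.4);R=np.array([[np.cos(a),-np.sin(a)],[np.sin(a),np.cos(a)]])
for uv,z in(((279,144),.196),((275.8,84),.118),((371,85.4),.118),((369.6,177.8),.118),((274.4,179.2),.118),((439,188),.15)):
    X=fatz(w,uv,z);print(uv,np.round(X*1000,1),'desk',np.round(R.T@(X[:2]-O)*1000,1))
for q in['knob','gate_center']:
    r=bot.pinpoint(w,q);print(q,[(x['centre'],x['confidence']) for x in r[:2]])
E
```

```text
(279, 144) [538.6  62.1 196. ] desk [-9.9 45.1]
(275.8, 84) [591.5  51.7 118. ] desk [44.  48.1]
(371, 85.4) [569.1 -43.  118. ] desk [ 45.7 -49.1]
(369.6, 177.8) [474.5 -20.7 118. ] desk [-51.4 -51.1]
(274.4, 179.2) [497.5  77.5 118. ] desk [-53.6  49.7]
(439, 188) [454.9 -85.5 150. ] desk [ -54.3 -118.7]
knob [([277.4, 142.9], 0.71)]
gate_center [([324.3, 134.4], 0.63)]
```

```bash
sed -i 's/O=np.array(\[537,16.\])/O=np.array([534.5,16.5])/' go.py; python3 go.py -56 46 192 0; python3 go.py -26 46 192 0
```

```text
t 3.6 F [-0.431  0.075 -0.707] desk pos [-57.858  46.407] 299.6108839164333 toolx heading desk 0.047540063691789314 zaxis [ 0. -0. -1.] j6 100.21435941777442
world target [491.699  74.981 192.   ] shift tool mm [  1.845   0.411 107.611] turn about tool z rad 0.0008297306380294412 rows 2.1525539037139567 0.005534349673083118
t 3.6 F [-0.431  0.075 -0.707] desk pos [-57.858  46.407] 299.6108839164333 toolx heading desk 0.047540063691789314 zaxis [ 0. -0. -1.] j6 100.21435941777442
world target [520.757  67.521 192.   ] shift tool mm [ 31.845   0.436 107.615] turn about tool z rad 0.0008297306380294412 rows 2.2445673119836553 0.005534349673083118
```

play_rows(moves=[[[0,0,36,0,0,0],[0,0,36,0,0,0],[0,0,36,0,0,0],[0,0,0,0,0,0]]])

```text
time_s: 4.0
position: [0.4865, 0.076, 0.1878]
tcp_rot: [[0.969, -0.248, -0.011], [-0.248, -0.969, 0.001], [-0.01, 0.002, -1.0]]
force: [-1.2, -0.7, 1.0]
opening: 0.274
grasp_force: 0.0
```

play_rows(moves=[[[7,0,0,0,0,0],[6,0,0,0,0,0],[5,0,0,0,0,0],[4,0,0,0,0,0],[3,0,0,0,0,0]]])

```text
time_s: 4.5
position: [0.5152, 0.0695, 0.1925]
tcp_rot: [[0.969, -0.249, 0.002], [-0.249, -0.969, -0.0], [0.002, -0.0, -1.0]]
force: [0.4, 0.3, 0.0]
opening: 0.274
grasp_force: 0.3
```

play_rows(moves=[[[2,0,0,0,0,0],[2,0,0,0,0,0],[2,0,0,0,0,0]]])

```text
time_s: 4.8
position: [0.5174, 0.0691, 0.1914]
tcp_rot: [[0.969, -0.249, -0.006], [-0.249, -0.969, 0.002], [-0.006, -0.0, -1.0]]
force: [-5.9, 3.1, 6.0]
opening: 0.275
grasp_force: 3.8
```

```bash
python3 go.py -26 46 192 0; python3 - <<'E'
from h import *
w=bot.capture('wrist');s=bot.capture('scene')
cv2.imwrite('pics/w2.png',np.hstack([cv2.resize(w['image'][0:315,70:490],(400,300)),cv2.resize(s['image'][140:260,230:390],(400,300))]))
E
```

```text
t 4.8 F [-5.88   3.114  6.041] desk pos [-29.679  46.677] 191.39606531791657 toolx heading desk 0.005031139159090259 zaxis [-0.006  0.002 -1.   ] j6 99.63269050676962
world target [520.757  67.521 192.   ] shift tool mm [ 3.675  0.678 -0.627] turn about tool z rad 8.780994345208181e-05 rows 0.07579388071230019 0.0005856972245735397
```

View pics/w2.png

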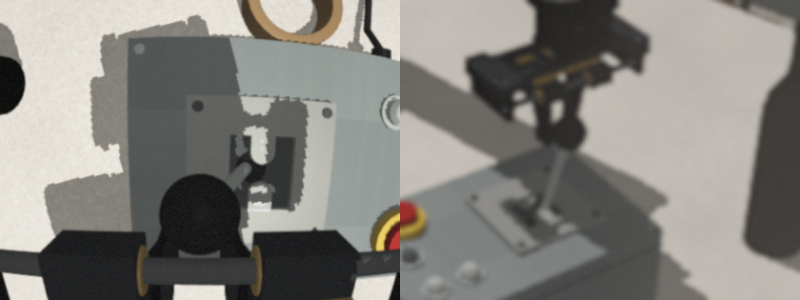

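The fingers are touching the ball from behind with about 6 N, and the stem is nearly level with the cross slot. A few mm more, then I back off, rise and re-measure.

play_rows(moves=[[[2,0,0,0,0,0],[2,0,0,0,0,0],[0,0,0,0,0,0],[0,0,0,0,0,0]]])

```text
time_s: 5.3
position: [0.5217, 0.068, 0.1916]
tcp_rot: [[0.969, -0.248, -0.005], [-0.248, -0.969, 0.001], [-0.005, -0.0, -1.0]]
force: [-5.3, 1.5, 4.4]
opening: 0.276
grasp_force: 3.7
```

```bash
python3 go.py -26 46 192 0
```

```text
t 5.3 F [-5.272  1.497  4.444] desk pos [-25.25  46.69] 191.59878036887812 toolx heading desk 0.01887332242769446 zaxis [-0.005  0.001 -1.   ] j6 99.56003990598077
world target [520.757  67.521 192.   ] shift tool mm [-0.753  0.69  -0.398] turn about tool z rad 0.0003294016171537578 rows 0.021915064458986323 0.002197127174353255
```

play_rows(moves=[[[-8,0,0,0,0,0],[-14,0,0,0,0,0],[-10,0,-20,0,0,0],[0,0,-44,0,0,0],[0,0,-44,0,0,0]]])

```text
time_s: 5.8
position: [0.492, 0.0751, 0.2999]
tcp_rot: [[0.969, -0.248, -0.002], [-0.248, -0.969, -0.0], [-0.002, 0.001, -1.0]]
force: [1.8, -0.1, 0.3]
opening: 0.278
grasp_force: 0.0
```

```bash
cat > meas.py <<'E'
from h import *
w=bot.capture('wrist')
import sys
cv2.imwrite(sys.argv[1],w['image'])
O=np.array([.5345,.0165]);a=np.radians(-14.4);R=np.array([[np.cos(a),-np.sin(a)],[np.sin(a),np.cos(a)]])
for q,z in(('knob',.197),('gate_center',.118)):
    for x in bot.pinpoint(w,q)[:1]:
        X=fatz(w,x['centre'],z);print(q,np.round(x['centre'],1),round(x['confidence'],2),'desk',np.round(R.T@(X[:2]-O)*1000,1))
E
python3 meas.py pics/w3.png; python3 go.py 0 100 300 90
```

```text
knob [277.1 136.9] 0.66 desk [ 0.3 46.3]
gate_center [323.6 136.7] 0.9 desk [-4.8 -0.7]
t 5.95 F [-0.135 -0.458  0.414] desk pos [-52.605  46.784] 302.72396674643403 toolx heading desk 0.017249263910136037 zaxis [ 0.009 -0.001 -1.   ] j6 100.19905392544761
world target [559.369 113.358 300.   ] shift tool mm [ 52.594 -53.196   3.277] turn about tool z rad -1.5704952703461192 rows 1.497555488584837 10.47529112177996
```

View pics/w3.png

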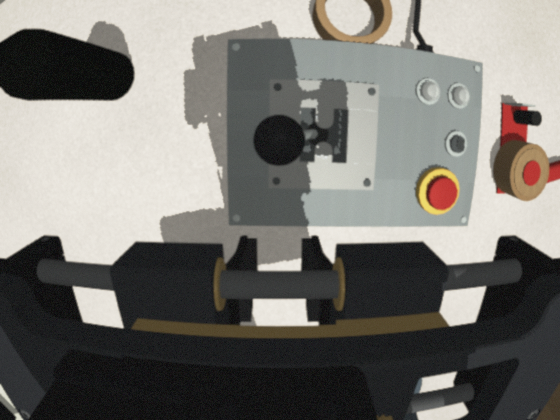

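The stem is level with the cross slot (ball about (279,140), cross slot row about 136), so fwd is within about 0.03. Now I go round to the left side.

play_rows(moves=[[[0,-28,0,0,0,0],[0,-28,0,0,0,0],[26,0,0,0,0,0],[25,0,0,0,0,0],[0,0,0,0,0,-0.145]]])

```text
time_s: 6.45
position: [0.5588, 0.1159, 0.2977]
tcp_rot: [[0.995, -0.103, 0.001], [-0.103, -0.995, -0.001], [0.001, 0.001, -1.0]]
force: [-0.8, -0.0, 0.4]
opening: 0.278
grasp_force: 0.0
```

play_rows(moves=[[[0,0,0,0,0,-0.145],[0,0,0,0,0,-0.145],[0,0,0,0,0,-0.145],[0,0,0,0,0,-0.145],[0,0,0,0,0,-0.145]]])

```text
time_s: 6.95
position: [0.5555, 0.1165, 0.2976]
tcp_rot: [[0.811, 0.585, -0.003], [0.585, -0.811, -0.0], [-0.002, -0.001, -1.0]]
force: [0.8, 0.5, -0.2]
opening: 0.275
grasp_force: 0.0
```

play_rows(moves=[[[0,0,0,0,0,-0.145],[0,0,0,0,0,-0.145],[0,0,0,0,0,-0.145],[0,0,0,0,0,-0.145],[0,0,0,0,0,-0.121]]])

```text
time_s: 7.45
position: [0.5554, 0.1165, 0.2976]
tcp_rot: [[0.243, 0.97, -0.003], [0.97, -0.243, -0.0], [-0.001, -0.003, -1.0]]
force: [0.4, -0.5, 1.3]
opening: 0.274
grasp_force: 0.0
```

```bash
python3 go.py -1.5 105 192 90; python3 meas.py pics/w4.png
```

```text
t 7.45 F [ 0.429 -0.511  1.281] desk pos [ -4.607 102.06 ] 297.6272067878564 toolx heading desk 90.32076817301616 zaxis [-0.003 -0.    -1.   ] j6 14.661708785677181
world target [559.16  118.574 192.   ] shift tool mm [  3.029   3.397 105.616] turn about tool z rad 0.005598460754738865 rows 2.1142758117189633 0.037342045752754655
knob [281.  269.4] 0.65 desk [-3.5 46.4]
```

play_rows(moves=[[[3,3,0,0,0,0],[0,0,35,0,0,0],[0,0,35,0,0,0],[0,0,35,0,0,0],[0,0,0,0,0,0]]])

```text
time_s: 8.1
position: [0.5564, 0.1188, 0.1898]
tcp_rot: [[0.25, 0.968, -0.011], [0.968, -0.25, -0.0], [-0.003, -0.011, -1.0]]
force: [-1.6, 0.4, -0.5]
opening: 0.276
grasp_force: 0.0
```

play_rows(moves=[[[-12,0,0,0,0,0],[-10,0,0,0,0,0],[-6,0,0,0,0,0],[-3,0,0,0,0,0],[-3,0,0,0,0,0]]])

```text
time_s: 8.6
position: [0.552, 0.0856, 0.1957]
tcp_rot: [[0.25, 0.968, 0.002], [0.968, -0.25, 0.001], [0.001, 0.002, -1.0]]
force: [0.7, 3.0, 2.4]
opening: 0.275
grasp_force: 1.2
```

play_rows(moves=[[[-3,0,0,0,0,0],[-4,0,0,0,0,0],[-4,0,0,0,0,0],[-4,0,0,0,0,0],[0,0,0,0,0,0]]])

```text
time_s: 9.1
position: [0.5483, 0.074, 0.1964]
tcp_rot: [[0.25, 0.968, 0.003], [0.968, -0.25, 0.005], [0.006, 0.002, -1.0]]
force: [-0.9, 8.6, 8.2]
opening: 0.275
grasp_force: 5.8
```

```bash
python3 go.py -1.5 -21 192 90; python3 meas.py pics/w5.png
```

```text
t 9.1 F [-0.861  8.553  8.202] desk pos [-0.898 59.137] 196.38283366803742 toolx heading desk 89.936125450334 zaxis [ 0.003  0.005 -1.   ] j6 10.208383273327552
world target [527.825  -3.467 192.   ] shift tool mm [-80.162  -0.519   3.915] turn about tool z rad -0.001114821199900283 rows 1.6051825777104305 0.00743591963515675
knob [276.3 305.5] 0.91 desk [-3. 34.]
gate_center [278.8 235.9] 0.66 desk [-1.6 43.8]
```

play_rows(moves=[[[-6,0,0,0,0,0],[-6,0,0,0,0,0],[-6,0,0,0,0,0],[-6,0,0,0,0,0],[-6,0,0,0,0,0]]])

```text
time_s: 9.75
position: [0.5402, 0.0443, 0.1956]
tcp_rot: [[0.249, 0.969, 0.001], [0.969, -0.249, 0.004], [0.004, -0.0, -1.0]]
force: [-0.4, 6.3, 6.0]
opening: 0.276
grasp_force: 3.9
```

play_rows(moves=[[[-6,0,0,0,0,0],[-6,0,0,0,0,0],[-6,0,0,0,0,0],[-6,0,0,0,0,0],[-4,0,0,0,0,0]]])

```text
time_s: 10.25
position: [0.5326, 0.0166, 0.195]
tcp_rot: [[0.249, 0.969, -0.001], [0.969, -0.249, 0.003], [0.003, -0.002, -1.0]]
force: [-1.5, 4.7, 2.6]
opening: 0.275
grasp_force: 3.2
```

```bash
python3 go.py -1.5 -21 192 90; python3 meas.py pics/w6.png
```

```text
t 10.25 F [-1.47   4.653  2.606] desk pos [-1.865 -0.341] 195.03590127849398 toolx heading desk 89.98351516151332 zaxis [-0.001  0.003 -1.   ] j6 3.9831408381413973
world target [527.825  -3.467 192.   ] shift tool mm [-20.667   0.375   2.979] turn about tool z rad -0.0002877147082519723 rows 0.4176838882329751 0.001919073164921515
knob [277.2 308.1] 0.77 desk [ -3.4 -26.4]
gate_center [277.7 217.7] 0.9 desk [-3.6 -1.2]
```

play_rows(moves=[[[-4,0,0,0,0,0],[-4,0,0,0,0,0],[-4,0,0,0,0,0],[-3,0,0,0,0,0],[-2,0,0,0,0,0]]])

```text
time_s: 10.9
position: [0.528, 0.0005, 0.1935]
tcp_rot: [[0.249, 0.968, -0.002], [0.968, -0.249, 0.004], [0.003, -0.003, -1.0]]
force: [1.6, 6.1, -5.0]
opening: 0.274
grasp_force: 3.7
```

play_rows(moves=[[[-1.5,0,0,0,0,0],[-1.5,0,0,0,0,0],[0,0,0,0,0,0]]])

```text
time_s: 11.2
position: [0.5272, -0.0023, 0.1932]
tcp_rot: [[0.249, 0.968, -0.003], [0.968, -0.249, 0.004], [0.003, -0.004, -1.0]]
force: [0.0, 6.5, -4.8]
opening: 0.273
grasp_force: 3.8
```

```bash
python3 go.py -1.5 -21 192 90; python3 meas.py pics/w7.png
```

```text
t 11.2 F [ 0.021  6.46  -4.814] desk pos [ -2.393 -20.038] 193.23189585684094 toolx heading desk 89.9759812422313 zaxis [-0.003  0.004 -1.   ] j6 1.7984915153696375
world target [527.825  -3.467 192.   ] shift tool mm [-0.965  0.898  1.226] turn about tool z rad -0.00041920640530279896 rows 0.03600150415355295 0.0027961301244122227
knob [275.9 304.6] 0.74 desk [ -4.6 -42.6]
gate_center [280.1 193.9] 0.8 desk [-2.5 -2.5]
```

play_rows(moves=[[[-2,0,0,0,0,0],[-1,0,0,0,0,0],[0,0,0,0,0,0]]])

```text
time_s: 11.65
position: [0.5264, -0.005, 0.1931]
tcp_rot: [[0.249, 0.968, -0.003], [0.968, -0.249, 0.004], [0.003, -0.004, -1.0]]
force: [1.7, 5.7, -6.0]
opening: 0.274
grasp_force: 4.1
```

play_rows(moves=[[[10,0,0,0,0,0],[20,0,0,0,0,0],[0,0,-35,0,0,0],[0,0,-38,0,0,0],[0,0,-38,0,0,0]]])

```text
time_s: 12.15
position: [0.5352, 0.022, 0.3069]
tcp_rot: [[0.247, 0.969, 0.0], [0.969, -0.247, -0.002], [-0.002, 0.0, -1.0]]
force: [1.3, -0.3, 0.1]
opening: 0.273
grasp_force: 0.0
```

play_rows(moves=[[[0,-29,0,0,0,0.145],[0,0,0,0,0,0.145],[0,0,0,0,0,0.145],[0,0,0,0,0,0.145],[0,0,0,0,0,0.145]]])

```text
time_s: 12.65
position: [0.5073, 0.029, 0.3061]
tcp_rot: [[0.831, 0.556, 0.001], [0.556, -0.831, -0.002], [0.0, 0.002, -1.0]]
force: [0.4, 0.3, 0.4]
opening: 0.278
grasp_force: 0.0
```

play_rows(moves=[[[0,0,0,0,0,0.145],[0,0,0,0,0,0.145],[0,0,0,0,0,0.145],[0,0,0,0,0,0.145],[0,0,0,0,0,0.145]]])

```text
time_s: 13.15
position: [0.5073, 0.029, 0.306]
tcp_rot: [[0.991, -0.135, 0.001], [-0.135, -0.991, -0.002], [0.001, 0.002, -1.0]]
force: [-0.3, -0.1, -0.0]
opening: 0.27
grasp_force: 0.0
```

```bash
python3 go.py -60 -46 300 0; python3 meas.py pics/w8.png
```

```text
t 13.15 F [-0.295 -0.102 -0.013] desk pos [-29.403   5.338] 305.9782165902647 toolx heading desk 6.628699844824608 zaxis [ 0.001 -0.002 -1.   ] j6 88.50552452096257
world target [464.945 -13.133 300.   ] shift tool mm [-36.327  47.453   6.   ] turn about tool z rad 0.11569263741862663 rows 1.2012386941014808 0.7716763498049604
knob [340.1 182.7] 0.69 desk [ -4.7 -43.5]
gate_center [284.5 162.5] 0.71 desk [-5.3  0.8]
```

View pics/w8.png

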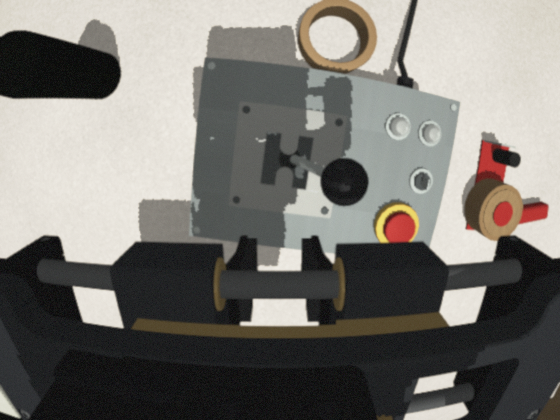

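The ball is at (344,182), in the right leg level with the cross slot. Next I line up behind it and push forward.

play_rows(moves=[[[-18,24,0,0,0,0],[-18,23,0,0,0,0],[0,0,0,0,0,0.116],[0,0,0,0,0,0]]])

```text
time_s: 13.7
position: [0.465, -0.0133, 0.3059]
tcp_rot: [[0.97, -0.242, 0.001], [-0.242, -0.97, -0.001], [0.001, 0.001, -1.0]]
force: [1.0, 0.2, 0.2]
opening: 0.273
grasp_force: 0.0
```

play_rows(moves=[[[0,0,38,0,0,0],[0,0,38,0,0,0],[0,0,38,0,0,0],[0,0,0,0,0,0]]])

```text
time_s: 14.1
position: [0.4622, -0.0117, 0.1879]
tcp_rot: [[0.971, -0.24, -0.01], [-0.24, -0.971, 0.002], [-0.01, -0.0, -1.0]]
force: [-0.6, -0.2, 0.5]
opening: 0.273
grasp_force: 0.0
```

```bash
python3 go.py -30 -45 190 0; python3 meas.py pics/w9.png
```

```text
t 14.1 F [-0.604 -0.241  0.549] desk pos [-62.997 -45.315] 187.86987582677799 toolx heading desk 0.5382601665612867 zaxis [-0.01   0.002 -1.   ] j6 88.53884719873896
world target [494.251 -19.626 190.   ] shift tool mm [32.975 -0.005 -2.472] turn about tool z rad 0.009394412138827538 rows 0.6613449611951026 0.06266125338315329
knob [278.8 144.7] 0.84 desk [ -2.2 -45.8]
gate_center [208.4 134.4] 0.61 desk [-3.2  1.7]
```

play_rows(moves=[[[10,0,0,0,0,0],[9,0,0,0,0,0],[6,0,0,0,0,0],[4,0,0,0,0,0],[4,0,0,0,0,0]]])

```text
time_s: 14.75
position: [0.497, -0.0208, 0.1917]
tcp_rot: [[0.97, -0.244, -0.001], [-0.244, -0.97, 0.0], [-0.001, 0.0, -1.0]]
force: [-4.4, 0.6, 1.9]
opening: 0.271
grasp_force: 2.1
```

play_rows(moves=[[[4,0,0,0,0,0],[5,0,0,0,0,0],[6,0,1,0,0,0],[6,0,1,0,0,0],[6,0,1,0,0,0]]])

```text
time_s: 15.25
position: [0.5208, -0.0271, 0.1884]
tcp_rot: [[0.97, -0.243, -0.006], [-0.243, -0.97, 0.0], [-0.006, 0.001, -1.0]]
force: [-6.0, -0.5, 5.4]
opening: 0.273
grasp_force: 3.7
```

```bash
python3 go.py 26 -45 186 0; python3 meas.py pics/w10.png
```

```text
t 15.25 F [-5.991 -0.461  5.429] desk pos [ -2.373 -45.665] 188.44486052560057 toolx heading desk 0.32963131846038074 zaxis [-0.006  0.    -1.   ] j6 88.88449732319776
world target [548.492 -33.552 186.   ] shift tool mm [28.39  -0.504  2.272] turn about tool z rad 0.005753151824823702 rows 0.5697105387160709 0.03837384382542329
knob [277.1 223.3] 0.68 desk [ 22.8 -45.8]
gate_center [213.5 221.1] 0.57 desk [-4.1  0.2]
```

play_rows(moves=[[[6,0,0,0,0,0],[6,0,0,0,0,0],[5,0,0,0,0,0],[4,0,0,0,0,0],[3,0,0,0,0,0]]])

```text
time_s: 15.9
position: [0.542, -0.0319, 0.1862]
tcp_rot: [[0.97, -0.244, -0.012], [-0.243, -0.97, 0.003], [-0.012, -0.0, -1.0]]
force: [-7.6, 0.8, -4.3]
opening: 0.277
grasp_force: 4.4
```

play_rows(moves=[[[2,0,0,0,0,0],[1,0,0,0,0,0],[0,0,0,0,0,0]]])

```text
time_s: 16.2
position: [0.5443, -0.0324, 0.1857]
tcp_rot: [[0.97, -0.243, -0.013], [-0.243, -0.97, 0.003], [-0.013, -0.0, -1.0]]
force: [-6.5, 1.1, -4.9]
opening: 0.275
grasp_force: 4.3
```

play_rows(moves=[[[1.5,0,0,0,0,0],[1.5,0,0,0,0,0],[0,0,0,0,0,0]]])

```text
time_s: 16.5
position: [0.5467, -0.033, 0.1854]
tcp_rot: [[0.97, -0.243, -0.014], [-0.243, -0.97, 0.004], [-0.015, -0.0, -1.0]]
force: [-7.4, 0.8, -6.9]
opening: 0.273
grasp_force: 4.5
```

```bash
python3 go.py 26 -45 186 0; sed -i 's/\.197/.185/' meas.py; python3 meas.py pics/w11.png
```

```text
t 16.5 F [-7.398  0.769 -6.894] desk pos [ 24.159 -44.889] 185.38661645425498 toolx heading desk 0.31152744903397434 zaxis [-0.014  0.004 -1.   ] j6 88.94318980729712
world target [548.492 -33.552 186.   ] shift tool mm [ 1.832  0.12  -0.64 ] turn about tool z rad 0.005437179695981681 rows 0.03888041949123223 0.036266292087773495
knob [280.9 218.4] 0.6 desk [ 48.7 -46.8]
gate_center [218.2 254.8] 0.76 desk [-3.5 -1.4]
```

Still moving and not at the stop yet, so I continue until the force rises.

play_rows(moves=[[[1.5,0,0,0,0,0],[1.5,0,0,0,0,0],[0,0,0,0,0,0]]])

```text
time_s: 16.95
position: [0.5491, -0.0335, 0.1851]
tcp_rot: [[0.97, -0.243, -0.015], [-0.243, -0.97, 0.004], [-0.016, -0.0, -1.0]]
force: [-7.8, 1.2, -6.7]
opening: 0.279
grasp_force: 4.7
```

play_rows(moves=[[[1.5,0,0,0,0,0],[1.5,0,0,0,0,0],[0,0,0,0,0,0]]])

```text
time_s: 17.25
position: [0.5503, -0.0338, 0.1848]
tcp_rot: [[0.97, -0.243, -0.02], [-0.243, -0.97, 0.005], [-0.02, -0.0, -1.0]]
force: [-11.2, 1.5, -4.3]
opening: 0.277
grasp_force: 5.9
```

play_rows(moves=[[[2,0,0,0,0,0],[2,0,0,0,0,0],[0,0,0,0,0,0]]])

```text
time_s: 17.55
position: [0.5508, -0.034, 0.1845]
tcp_rot: [[0.97, -0.243, -0.027], [-0.243, -0.97, 0.007], [-0.028, 0.0, -1.0]]
force: [-16.0, 2.8, -1.6]
opening: 0.279
grasp_force: 8.2
```

play_rows(moves=[[[2,0,0,0,0,0],[1,0,0,0,0,0],[0,0,0,0,0,0]]])

```text
time_s: 17.85
position: [0.5513, -0.0341, 0.1843]
tcp_rot: [[0.97, -0.242, -0.033], [-0.242, -0.97, 0.008], [-0.034, 0.0, -0.999]]
force: [-19.5, 2.9, 1.7]
opening: 0.276
grasp_force: 9.8
```

Hard stop reached: force climbs to 19 N with almost no motion. Now I back off, rise and check.

play_rows(moves=[[[-12,0,0,0,0,0],[-25,0,0,0,0,0],[-25,0,0,0,0,0],[0,0,-40,0,0,0],[0,0,-45,0,0,0]]])

```text
time_s: 18.35
position: [0.5032, -0.022, 0.2727]
tcp_rot: [[0.97, -0.244, -0.004], [-0.244, -0.97, 0.002], [-0.004, -0.001, -1.0]]
force: [0.5, -0.5, -0.2]
opening: 0.275
grasp_force: 0.0
```

play_rows(moves=[[[0,0,-30,0,0,0],[0,0,0,0,0,0],[0,0,0,0,0,0]]])

```text
time_s: 18.65
position: [0.5055, -0.0227, 0.304]
tcp_rot: [[0.97, -0.244, 0.003], [-0.244, -0.97, -0.0], [0.003, -0.0, -1.0]]
force: [-0.5, 0.1, -0.5]
opening: 0.276
grasp_force: 0.0
```

```bash
python3 go.py; python3 meas.py pics/w12.png
```

```text
t 18.65 F [-0.52   0.062 -0.487] desk pos [-18.373 -45.198] 303.99593345962603 toolx heading desk 0.2961417933285393 zaxis [ 0.003 -0.    -1.   ] j6 88.8367854304049
knob [280.2 121.6] 0.62 desk [ 49.5 -47.1]
gate_center [234.7 171.9] 0.76 desk [-4.2  0. ]
```

View pics/w12.png

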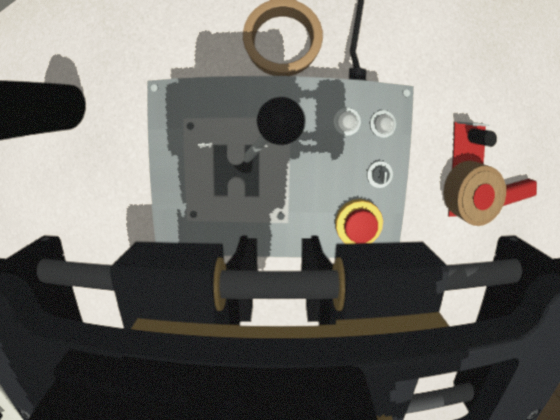

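The ball is at (281,120), 54 mm forward and 47 mm right of the gate centre. That is fully home in the third slot.

```bash
python3 -c "
from rig import bot
print(bot.hand_in())"
```

```text
the job is handed in; nothing more can be done
None
```

The lever is fully home in the third slot (front right): the last look put the ball about 54 mm forward and 47 mm right of the gate centre. It was pushed there without being gripped and left standing by itself, and the job was handed in at about 19 s.

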